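# Switch on the waste disposer under its splash guard

### The job

Lift the hinged splash guard of the switch box by the sink, pull the toggle with the flat paddle handle fully over to the front (the side of the box where the guard's handle is) to switch on the waste disposer, then lower the guard again until it is fully shut. Lower it gently, never letting it drop or slam. Leave the toggle with the ball handle as it is, and do not disturb the things standing around.

Things in the scene. Friction and masses are not known exactly. Their poses are not given: they have to be found in the camera images.
- switch_box: Fixed white switch box, 120 (x) x 210 (y) x 70 mm high, open on top under the guard; walls 5 mm, inner floor 5 mm up. Origin: centre of its underside; +x points from its front (handle side) to its back (hinge side). Inside, one toggle stands 50 mm left (+y), one 50 mm right (-y) of the centre; which is where varies. Both pivots lie 8 mm in front of the centre, 18 mm above the worktop.
- guard (a joint): Guard angle: 0 shut (below 0.04 is fully shut), 1.8 rad its open stop, a little past upright. Steel flap, 115 mm from hinge to front edge, 210 mm wide, 5 mm thick, about 0.2 kg, on a loose, slightly damped hinge at the box's back rim. Below about 1.5 rad it falls shut if let go; past 1.7 rad it leans back on the stop and stays open.
- guard_hinge (a point): Point on the guard's hinge axis in the middle of its width: 55 mm behind the box centre, 73 mm above the worktop. The axis runs along the box's y.
- guard_bar (a point): Middle of the guard's handle: round bar 10 mm thick, 100 mm long, parallel to the hinge and 155 mm from its axis, in the plane of the flap, on two 10 mm arms at its ends. The gap from bar to flap edge is 35 mm, free down to the worktop when shut: a finger fits in it, and the bar can turn between the fingers. 74 mm above the worktop when shut, 224 mm when open.
- paddle (a joint): Angle of the toggle with the flat paddle handle: 0 leans 0.45 rad from upright to the back (hinge side), off; 0.9 rad leans as far to the front, on. It stays where it is left (about 2 N at the handle moves it). Starts between 0 and 0.05; fully over means above 0.75.
- paddle_tip (a point): Centre of the paddle handle (black, 26 mm wide along the box's y, 10 mm thick, 24 mm high), 40 mm from its pivot, the pivot axis being along the box's y; 54 mm above the worktop at either end of the swing, 58 mm in between.
- ball (a joint): Angle of the other toggle, the same but with a round ball handle: starts between 0 and 0.05 and has to stay below 0.15.
- ball_tip (a point): Centre of the black ball handle (20 mm diameter), 40 mm from its pivot.
- mill: Wooden pepper mill standing on the worktop to the left of the box, 58 mm diameter, 150 mm high; origin at the centre of its foot. Not to be disturbed.
- lemon: Lemon lying to the left of the box, 77x51x52 mm; origin under its centre. Not to be disturbed.
- ramekin: White ramekin standing to the right of the box, 73 mm diameter, 41 mm high; origin at the centre of its foot. Not to be disturbed.

How it is judged (in metres and radians):
On the way, in this order (a step that is already met when the one before it is completed fails the run):
1. the guard is lifted open (beyond 1.4 rad) (value of joint guard above 1.4 rad), for 0.2 s.
2. the paddle toggle is fully over to the front (beyond 0.75 rad) while the guard is open (value of joint paddle above 0.75 rad and value of joint guard above 0.9 rad), for 0.2 s.
At the end, for the whole second after the job is handed in: The guard is fully shut (below 0.04 rad), the paddle toggle is fully over to the front (above 0.75 rad), the ball toggle is still at the back (below 0.15 rad), and mill, lemon and ramekin are within 30 mm of where they stood, the mill upright (value of joint guard between -0.04 and 0.04 rad and value of joint paddle above 0.75 rad and value of joint ball below 0.15 rad and distance of each of mill, lemon, ramekin from where it was at the start of the episode below 0.03 m and angle between mill's own z axis and vertical below 0.3 rad); the robot touches nothing.
It fails at once if the guard drops or slams: it closes faster than 2.5 rad/s (value of joint guard below 1.3 rad and velocity of joint guard below -2.5 rad/s).
It fails at once if the ball toggle is moved (beyond 0.15 rad) (value of joint ball above 0.15 rad).
It fails at once if mill, lemon or ramekin is shifted by more than 30 mm, or the mill tipped (not (distance of each of mill, lemon, ramekin from where it was at the start of the episode below 0.03 m and angle between mill's own z axis and vertical below 0.3 rad)).
It also fails if it takes over 67 s, if anything falls off the work surface, if the arm or the gripper's body presses on something with over 40 N, if the wrist force passes 120 N, or if a joint passes its speed limit or range.

### The arm

A 6-joint arm with a two-finger parallel gripper is mounted at the origin on a cart in front of the work surface, level with it; the furniture and walls round the work are solid. World frame = base frame: x ahead of the robot, y to its left, z up, the work surface at z = 0. Lengths are in mm, angles in rad, forces in N, time in s.
With the tool pointing down it reaches from about 350 to 800 mm from the base axis. Payload 7.3 kg.
Tool frame: the origin (TCP) lies on the centre line of the jaws, within the pads' length; the fingertips stand 22 mm ahead of it and the grasp point (between the pads) lies 3 mm ahead of it (manip.tips_ahead is the distance from the TCP to the fingertips, in mm); z points along the fingers, y is the line along which they close (so a half turn about z gives the same grasp; the last joint's range is limited). The gripper opens to 85 mm and grips with 20 to 120 N. Pads are 22 mm wide; open, the fingers measure 114 mm over their backs; the gripper's body (76 mm by 85 mm) begins 54 mm behind the grasp point. The pads swing forward as they close: fully open they stand 13 mm farther back than shut.
Start: joints at [1.079, 0.342, 1.524, -0, 1.275, -0.146], TCP at [177.934, 493.945, 253.322] pointing down, gripper open.
Joint ranges: [-2.53, 2.53], [-0.77, 2.02], [0.04, 2.7], [-1, 4.14], [0.28, 2.66], [-3.11, 3.11]. Speed limits (rad/s): [2.57, 2.57, 3.14, 3.14, 3.14, 3.14].

### API

Orientations are given as [roll, pitch, yaw] about the fixed x, y, z axes, in that order (R = Rz(yaw) Ry(pitch) Rx(roll)).
In Python, from station import manip, get_image, camera_model, read_state gives the robot as it stands (manip), with the cameras as plain functions and the readings as plain functions.
- The arm moves only by the tool shift_gripper, called as name(argument=value, ...) on one line, values as JSON. Schema: {"type":"object","properties":{"rows":{"type":"string"},"grip_force":{"type":"number"},"only":{"type":"string"},"quiet":{"type":"boolean"},"lines":{"type":"string"}},"required":["rows"],"additionalProperties":false}. rows is a string of 1 to 12 rows, one to a line, with the numbers parted by commas; each row has 7 numbers: the finger opening in mm, then dx, dy, dz in shares of the most that a row can go, 1 being 50 mm, then a rotation vector rx, ry, rz in normalised numbers (1 is 2 rad); each row shifts and turns the commanded pose from where the row before left it, along the tool's axes as they then stand; what a row does not reach is not made up. A row lasts 1/10 s, in which the tool goes at most 50 mm and 0.15 rad, less where a joint would pass 70% of its speed; a pose out of reach is approached as far as the arm can. The fingers move at their own pace and stop on an object; grip_force is the grip in N (left out, the last holds). Time passes only in rows, so rows that do not move let the fingers close. The tool returns the time, the measured TCP pose, the force, the opening and the grip force at its end. only (a regular expression) keeps the lines of the reply that match it, lines (a string "A,B") keeps lines A to B, and quiet returns only ok. Input that does not fit is refused with a message, and nothing moves.
- read_state(): the state, without advancing time (a new reading comes with each control period).
- get_image(name): name is "scene" or "side" or "wrist"; returns the picture (480x640x3 uint8, red, green, blue); there is no depth.
- camera_model(name): a dict with "intrinsics" (3x3 intrinsics, pixels), "position" and "attitude" of the camera in the world. Camera axes: x right, y down, z forward; pixel columns grow to the right and rows downward; lengths in mm; the calibration is good to about 2 mm. The wrist camera is an equidistant fisheye: a pixel r from the principal point sees the ray r / f radians off the axis. A picture is of the moment at which its call begins: read the wrist's pose just before it. camera_model takes no time and is no camera call; for the wrist camera it gives the pose at the moment of the call.
- manip.job_done(): hands the job in; it is judged then, once.
The state is a dict: "time": time; "joints": joint angles; "joint_vel": joint speeds; "joint_efforts": joint torques, N m; "eef_pos": TCP position; "orientation": TCP orientation; "contact_force": force on the tool from outside, world axes, zero at the start; "moment": the same for the moment, N m; "width": finger opening in mm; "finger_force": force on a finger pad.
Only numpy, scipy, OpenCV 4.12 (cv2) and the standard library are available. Lean on these libraries where they do the work, as an engineer would, in place of code of your own. Each camera call takes 0.05 s, during which the arm holds its last target. There are 200 camera calls.

## Working session

There is one attempt and no reset: what is moved stays moved. The work goes in short steps, Python scripts to look and compute and a tool call to move; the robot and the scene stay as the last step left them, time stands still between calls to the robot, and variables do not carry over. Pictures are saved under pics/ and viewed, at most 10 in all, crops included, and the job is handed in when it is done.

```bash
ls; mkdir -p pics
```

Run:
```python
from station import manip, get_image, camera_model, read_state
import cv2
for n in("scene","side"):
    m=camera_model(n);print(n,m)
    cv2.imwrite(f"pics/{n}0.png",get_image(n)[:,:,::-1])
print(read_state())
```

```text
pics
station.py
scene {'intrinsics': array([[506.67355781,   0.        , 316.09332691],
       [  0.        , 506.67355781, 231.61266416],
       [  0.        ,   0.        ,   1.        ]]), 'position': array([ -70.74453565, -726.77150335,  717.44222174]), 'attitude': array([-2.24354176,  0.02091152, -0.81986484])}
side {'intrinsics': array([[511.45600385,   0.        , 316.77270342],
       [  0.        , 511.45600385, 240.76710469],
       [  0.        ,   0.        ,   1.        ]]), 'position': array([  -0.89126466, -880.01177097,  809.21706775]), 'attitude': array([-2.27159558,  0.01888085, -0.62516924])}
{'time': 0.1, 'joints': array([ 1.07900318e+00,  3.42662346e-01,  1.52492288e+00,  9.34033616e-07,
        1.27542671e+00, -1.46003075e-01]), 'joint_vel': array([ 0.00061934, -0.0021222 , -0.00285693, -0.00081622, -0.00104219,
        0.00094309]), 'joint_efforts': array([ 1.68277260e-03, -4.34444726e+01, -2.46491575e+01, -1.98876805e-04,
        4.71347594e-03,  4.19142157e-05]), 'eef_pos': array([177.76392742, 493.63268575, 252.69013418]), 'orientation': array([-3.14018859e+00, -2.07368892e-04,  2.79580217e+00]), 'contact_force': array([-0.5612913 , -0.50087079, -0.5872725 ]), 'moment': array([ 0.04557867, -0.01381459, -0.00331795]), 'finger_force': 0.0, 'width': 85.2983601752821}
```

View pics/scene0.png

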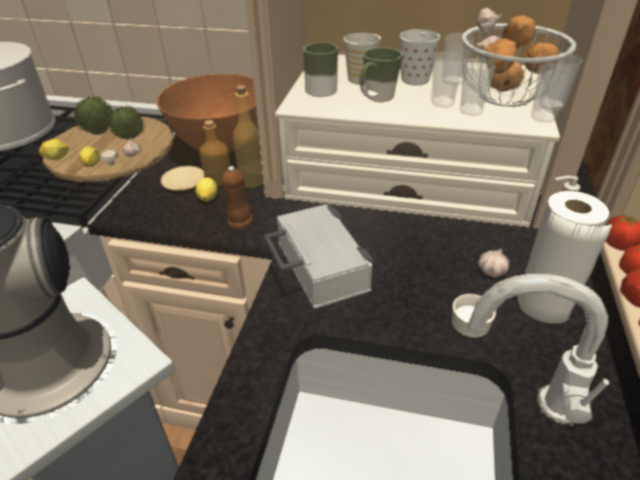

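View pics/side0.png

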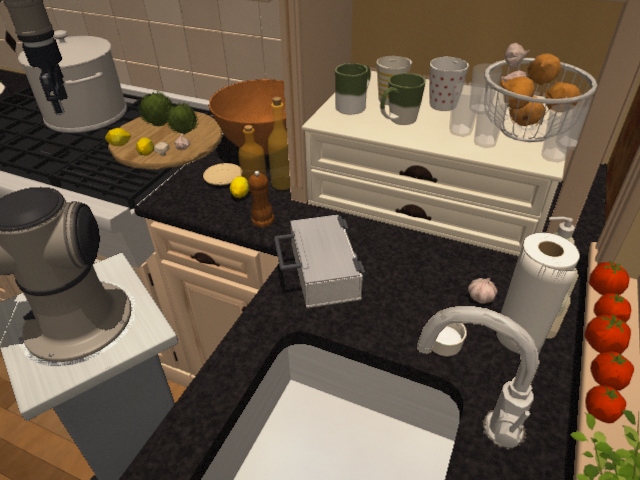

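Scene: the box's lid spans (278,212)-(370,268), with the bar at about (266,237)-(285,268) on its left/front. The side view shows the same, with the bar at (277,236)-(285,290). Next I'll enlarge both.

Create h.py:
```python
import numpy as np,cv2
from scipy.spatial.transform import Rotation as R
from station import manip, get_image, camera_model, read_state
def rays(m,px,fish=False):
    K=m['intrinsics'];px=np.atleast_2d(np.array(px,float))
    xy=(px-K[:2,2])/[K[0,0],K[1,1]]
    if fish:
        r=np.linalg.norm(xy,axis=1,keepdims=True);d=np.c_[xy/np.maximum(r,1e-9)*np.sin(r),np.cos(r)]
    else: d=np.c_[xy,np.ones(len(xy))]
    d/=np.linalg.norm(d,axis=1,keepdims=True)
    return np.array(m['position']),R.from_euler('xyz',m['attitude']).apply(d)
def plane(m,px,z,fish=False):
    o,d=rays(m,px,fish);return o+d*((z-o[2])/d[:,2])[:,None]
def tri(obs):  # [(m,px,fish)]
    A=0;b=0;L=[]
    for m,px,f in obs:
        o,d=rays(m,px,f);P=np.eye(3)-np.outer(d[0],d[0]);A=A+P;b=b+P@o;L.append((o,P))
    x=np.linalg.solve(A,b);return x,[np.linalg.norm(P@(x-o)) for o,P in L]
```

Run:
```python
import cv2,numpy as np
a=cv2.imread('pics/scene0.png')[195:315,245:385];b=cv2.imread('pics/side0.png')[195:315,255:395]
cv2.imwrite('pics/z.png',np.vstack([cv2.resize(np.hstack([a,b]),None,fx=2.85,fy=2.85,interpolation=cv2.INTER_CUBIC)]))
from h import *
s=camera_model('scene');d=camera_model('side')
print(plane(s,[[278,212],[327,206],[370,268],[318,282],[266,237],[285,268]],73).round())
print(plane(d,[[291,217],[340,215],[360,276],[302,281],[277,236],[285,290]],73).round())
```

```text
[[ 507.  -57.   73.]
 [ 593. -122.   73.]
 [ 499. -315.   73.]
 [ 407. -268.   73.]
 [ 432. -101.   73.]
 [ 393. -196.   73.]]
[[ 501.  -57.   73.]
 [ 598. -121.   73.]
 [ 504. -309.   73.]
 [ 400. -249.   73.]
 [ 437.  -96.   73.]
 [ 358. -250.   73.]]
```

View pics/z.png

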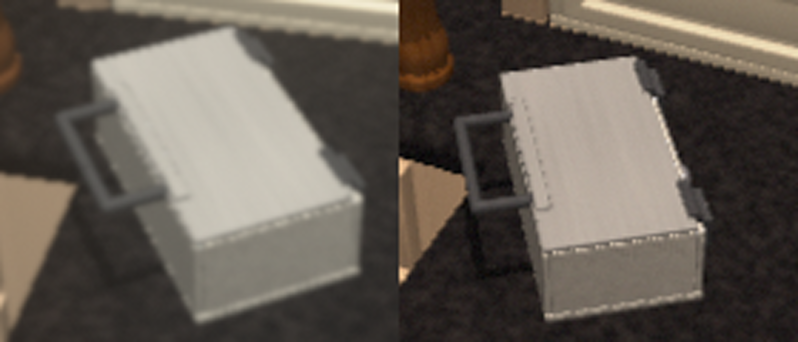

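The enlarged crops show the lid corners and the bar clearly. In the scene crop the bar runs (60,113)-(103,205), and in the side crop (460,122)-(475,207).

Run:
```python
from h import *
s=camera_model('scene');d=camera_model('side')
f=lambda p,o:[o[0]+p[0]/2.85,o[1]+p[1]/2.85]
for n,a,b in [('A',(92,63),(103,73)),('B',(238,30),(233,58)),('C',(360,200),(304,228)),('D',(195,245),(144,250)),('b1',(60,113),(61,122)),('b2',(103,205),(76,207))]:
    pa,pb=f(a,(245,195)),f(b,(255,195))
    x,e=tri([(s,pa,0),(d,pb,0)])
    print(n,x.round(),np.round(e,1),plane(s,pa,73)[0,:2].round(),plane(d,pb,73)[0,:2].round())
print('mill',plane(s,[238,222],0).round(),plane(d,[262,221],0).round(),'lemon',plane(s,[207,189],25).round(),plane(d,[239,187],25).round(),'ram',plane(s,[473,318],20).round(),plane(d,[447,338],20).round())
```

```text
A [493. -69.  73.] [0.4 0.4] [493. -69.] [494. -68.]
B [ 565. -151.  104.] [1. 1.] [ 596. -123.] [ 591. -117.]
C [ 507. -311.   74.] [1.2 1.2] [ 506. -312.] [ 508. -309.]
D [ 400. -263.   78.] [0.5 0.5] [ 403. -260.] [ 403. -258.]
b1 [ 430. -105.   80.] [2.2 2.2] [437. -95.] [ 432. -101.]
b2 [ 389. -190.   74.] [0.9 0.9] [ 390. -188.] [ 388. -191.]
mill [[483.  60.   0.]] [[482.  56.   0.]] lemon [[500. 194.  25.]] [[495. 195.  25.]] ram [[ 564. -502.   20.]] [[ 565. -503.   20.]]
```

Add to h.py:
```python
def Rt(): return R.from_euler('xyz',read_state()['orientation'])
def tl(delta): return Rt().inv().apply(delta).round(1)   # world delta -> tool axes
def st():
    s=read_state();print(round(s['time'],2),s['eef_pos'].round(1),s['orientation'].round(3),'F',s['contact_force'].round(1),'w',round(s['width'],1),round(s['finger_force'],1),'q',s['joints'].round(2))
```

```bash
python3 -c "
from h import *
st();print(tl([252,-244,20]),tl([-20,-396,0]))
c=camera_model('wrist');print(c, Rt().inv().apply(c['position']-read_state()['eef_pos']))"
```

```text
0.1 [177.8 493.6 252.7] [-3.14  -0.     2.796] F [-0.6 -0.5 -0.6] w 85.3 0.0 q [ 1.08  0.34  1.52  0.    1.28 -0.15]
[-319.8 -144.2  -19.9] [-115.4 -379.3    0.5]
{'intrinsics': array([[371.64829954,   0.        , 308.90345775],
       [  0.        , 371.64829954, 240.08511481],
       [  0.        ,   0.        ,   1.        ]]), 'position': array([101.6491461 , 520.6955518 , 373.17871739]), 'attitude': array([2.82352791e+00, 1.38648574e-03, 1.22621960e+00])} [  80.80706601   -0.50657366 -120.47123642]
```

The manual's scale: shifts go in shares of 50 mm and turns go in shares of 2 rad. Converting my numbers, -40 mm is -0.8, -2.5 mm is -0.05.

shift_gripper(rows="85,-0.8,-0.36,-0.05,0,0,0\n85,-0.8,-0.36,-0.05,0,0,0\n85,-0.8,-0.36,-0.05,0,0,0\n85,-0.8,-0.36,-0.05,0,0,0\n85,-0.8,-0.36,-0.05,0,0,0\n85,-0.8,-0.36,-0.05,0,0,0\n85,-0.8,-0.36,-0.05,0,0,0\n85,-0.8,-0.36,-0.05,0,0,0")

```text
time: 0.9
eef_pos: [431.1, 248.5, 273.2]
orientation: [-3.141, -0.0, 2.796]
contact_force: [1.1, 0.4, -0.6]
width: 85.0
finger_force: 0.0
```

shift_gripper(rows="60,-0.26,-0.84,0,0,0,0\n60,-0.26,-0.84,0,0,0,0\n60,-0.26,-0.84,0,0,0,0\n60,-0.26,-0.84,0,0,0,0\n60,-0.26,-0.84,0,0,0,0\n60,-0.26,-0.84,0,0,0,0\n60,-0.26,-0.84,0,0,0,0\n60,-0.26,-0.84,0,0,0,0\n60,-0.26,-0.84,0,0,0,0")

```text
time: 1.8
eef_pos: [411.5, -146.9, 273.1]
orientation: [3.141, -0.0, 2.796]
contact_force: [0.6, -0.1, 0.1]
width: 60.1
finger_force: 0.0
```

shift_gripper(rows="60,0,0,0,0,0,0.07\n60,0,0,0,0,0,0.07\n60,0,0,0,0,0,0.07\n60,0,0,0,0,0,0.07\n60,0,0,0,0,0,0.07\n60,0,0,0,0,0,0.07\n60,0,0,0,0,0,0.07\n60,0,0,0,0,0,0.07\n60,0,0,0,0,0,0.07\n60,0,0,0,0,0,0.07\n60,0,0,0,0,0,0.07\n60,0,0,0,0,0,0.07")

```text
time: 3.0
eef_pos: [411.9, -145.2, 273.0]
orientation: [-3.141, -0.0, 1.11]
contact_force: [0.3, -0.1, 0.0]
width: 59.8
finger_force: 0.0
```

shift_gripper(rows="60,0,0,0,0,0,0\n60,0,0,0,0,0,0")

```text
time: 3.2
eef_pos: [412.0, -145.2, 273.1]
orientation: [-3.141, -0.0, 1.12]
contact_force: [-0.3, 0.1, 0.2]
width: 59.6
finger_force: 0.0
```

Run:
```python
from h import *
st();c=camera_model('wrist');im=get_image('wrist');cv2.imwrite('pics/w1.png',im[:,:,::-1]);print(c)
```

```text
3.2 [ 412.  -145.2  273.1] [-3.141 -0.     1.12 ] F [-0.3  0.1  0.2] w 59.6 0.0 q [-0.51  0.16  1.71  0.    1.27 -0.06]
{'intrinsics': array([[371.64829954,   0.        , 308.90345775],
       [  0.        , 371.64829954, 240.08511481],
       [  0.        ,   0.        ,   1.        ]]), 'position': array([446.62046687, -73.21923795, 393.56472609]), 'attitude': array([ 2.82308295e+00,  7.97395055e-04, -4.50032391e-01])}
```

View pics/w1.png

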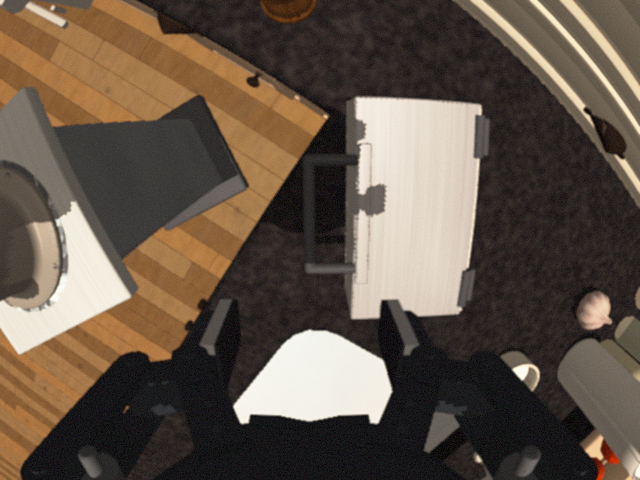

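The wrist view shows the lid corners at (357,98), (482,104), (461,314) and (352,318), and the bar from (310,158) to (309,269). The jaws line up across the bar.

Run:
```python
from h import *
s=camera_model('scene');d=camera_model('side');w=camera_model('wrist')
f=lambda p,o:[o[0]+p[0]/2.85,o[1]+p[1]/2.85]
P={}
for n,a,b,c in [('A',(92,63),(103,73),(357,98)),('B',(238,30),(233,58),(482,104)),('C',(360,200),(304,228),(461,314)),('D',(195,245),(144,250),(352,318)),('b1',(60,113),(61,122),(310,160)),('b2',(103,205),(76,207),(309,267))]:
    pa,pb=f(a,(245,195)),f(b,(255,195))
    x,e=tri([(s,pa,0),(d,pb,0),(w,c,1)])
    P[n]=x
    print(n,x.round(1),np.round(e,1),plane(w,c,75,1)[0,:2].round())
def yaw(v):return np.arctan2(v[1],v[0])
print(yaw(P['B']-P['A']),yaw(P['C']-P['D']),yaw(P['A']-P['D'])-np.pi/2,yaw(P['B']-P['C'])-np.pi/2,yaw(P['b1']-P['b2'])-np.pi/2)
for n in ['b1','b2']:pass
bm=(P['b1']+P['b2'])/2;print('bar',bm)
y=-.45;bx=np.array([np.cos(y),np.sin(y),0])
print('centre from bar',bm+100*bx,'from lid',(P['A']+P['B']+P['C']+P['D'])/4+2.5*bx)
```

```text
A [491.7 -71.6  75.4] [0.6 0.4 0.5] [492. -72.]
B [ 595.5 -119.3   72.9] [3.3 5.  2.7] [ 597. -119.]
C [ 507.8 -310.6   73.3] [1.4 1.1 0.9] [ 508. -310.]
D [ 402.8 -259.6   73.9] [0.6 1.1 1. ] [ 404. -259.]
b1 [ 432.1 -102.4   77. ] [2.2 2.3 1.2] [ 433. -103.]
b2 [ 388.5 -191.1   74.5] [1.1 1.  0.9] [ 389. -191.]
-0.4309341656751389 -0.4524689470254566 -0.44160115336073025 -0.43013071927932245 -0.45648590514228515
bar [ 410.29010858 -146.74592611   75.73771596]
centre from bar [ 500.33481882 -190.24247953   75.73771596] from lid [ 501.68425097 -191.35967138   73.89049386]
```

In the tool's units: 30 mm is 0.6, 25 mm is 0.5.

shift_gripper(rows="38,-0.04,-0.02,0.6,0,0,0\n38,0,0,0.6,0,0,0\n38,0,0,0.6,0,0,0\n38,0,0,0.6,0,0,0\n38,0,0,0.5,0,0,0\n38,0,0,0.3,0,0,0\n38,0,0,0.3,0,0,0\n38,0,0,0.2,0,0,0\n38,0,0,0.2,0,0,0\n38,0,0,0,0,0,0", grip_force=20)

```text
time: 4.25
eef_pos: [409.9, -146.4, 77.4]
orientation: [-3.14, -0.0, 1.117]
contact_force: [0.9, -0.3, -0.1]
width: 38.0
finger_force: 0.0
```

shift_gripper(rows="0,0,0,0,0,0,0\n0,0,0,0,0,0,0\n0,0,0,0,0,0,0\n0,0,0,0,0,0,0\n0,0,0,0,0,0,0\n0,0,0,0,0,0,0", grip_force=20)

```text
time: 4.85
eef_pos: [410.9, -146.9, 78.8]
orientation: [3.14, -0.0, 1.116]
contact_force: [0.4, -0.6, 5.7]
width: 9.3
finger_force: 20.8
```

```bash
python3 -c "
from h import *
st()
p=read_state()['eef_pos'];b=p-[0,0,3]
bx=np.array([.9035,-.4287,0]);h=np.array([500.5,-190.5,73])+55*bx
v=b-h;print('bar rel hinge',v@bx,v[2])
r=155
prev=None
for t in np.arange(0,1.81,.2):
    q=np.array([-r*np.cos(t),r*np.sin(t)])
    if prev is not None: print(t.round(2),(q-prev).round(1))
    prev=q
"
```

```text
4.85 [ 410.9 -146.9   78.8] [ 3.14  -0.     1.116] F [ 0.4 -0.6  5.7] w 9.3 20.8 q [-0.52  0.43  1.98  0.    0.73 -0.06]
bar rel hinge -154.68402875041266 2.770567936302726
0.2 [ 3.1 30.8]
0.4 [ 9.1 29.6]
0.6 [14.8 27.2]
0.8 [19.9 23.7]
1.0 [24.2 19.2]
1.2 [27.6 14. ]
1.4 [29.8  8.3]
1.6 [30.9  2.2]
1.8 [30.7 -4. ]
```

In the tool's units: -15.4 mm is -0.308, -14.8 mm is -0.296.

shift_gripper(rows="0,0,0.016,-0.308,0,0,0\n0,0,0.046,-0.308,0,0,0\n0,0,0.08,-0.296,0,0,0\n0,0,0.1,-0.296,0,0,0\n0,0,0.14,-0.272,0,0,0\n0,0,0.156,-0.272,0,0,0\n0,0,0.19,-0.238,0,0,0\n0,0,0.208,-0.236,0,0,0\n0,0,0,0,0,0,0")

```text
time: 5.75
eef_pos: [453.4, -167.0, 190.3]
orientation: [3.141, -0.001, 1.116]
contact_force: [1.8, 1.9, -2.3]
width: 9.1
finger_force: 20.0
```

```bash
python3 -c "
from h import *
st()"
```

```text
5.75 [ 453.4 -167.   190.3] [ 3.141e+00 -1.000e-03  1.116e+00] F [ 1.8  1.9 -2.3] w 9.1 20.0 q [-0.51  0.33  1.73  0.    1.08 -0.06]
```

In the tool's units: 15.5 mm is 0.31, 15.4 mm is 0.308.

shift_gripper(rows="0,0,0.236,-0.204,0,0,0\n0,0,0.248,-0.18,0,0,0\n0,0,0.268,-0.152,0,0,0\n0,0,0.284,-0.128,0,0,0\n0,0,0.294,-0.098,0,0,0\n0,0,0.302,-0.068,0,0,0\n0,0,0.308,-0.038,0,0,0\n0,0,0.31,-0.006,0,0,0\n0,0,0.308,0.024,0,0,0\n0,0,0.18,0.024,0,0,0\n0,0,0,0,0,0,0")

```text
time: 6.85
eef_pos: [576.2, -226.3, 229.8]
orientation: [-3.141, -0.002, 1.116]
contact_force: [2.0, 4.8, 1.9]
width: 8.9
finger_force: 21.4
```

Run:
```python
from h import *
st()
p=read_state()['eef_pos'];b=p-[0,0,3]
bx=np.array([.9035,-.4287,0]);h=np.array([500.5,-190.5,73])+55*bx
v=b-h;print('bar rel hinge',v@bx,v[2],'angle',np.arctan2(v[2],-(v@bx)))
a=get_image('scene')[70:330,190:430,::-1];c=get_image('side')[70:330,200:440,::-1]
cv2.imwrite('pics/o.png',cv2.resize(np.hstack([a,c]),None,fx=1.66,fy=1.66,interpolation=cv2.INTER_CUBIC))
```

```text
6.85 [ 576.2 -226.3  229.8] [-3.141e+00 -2.000e-03  1.116e+00] F [2.  4.8 1.9] w 8.9 21.4 q [-0.5   0.53  1.28  0.    1.33 -0.05]
bar rel hinge 28.69307321042342 153.774298576638 angle 1.7552670916883322
```

View pics/o.png

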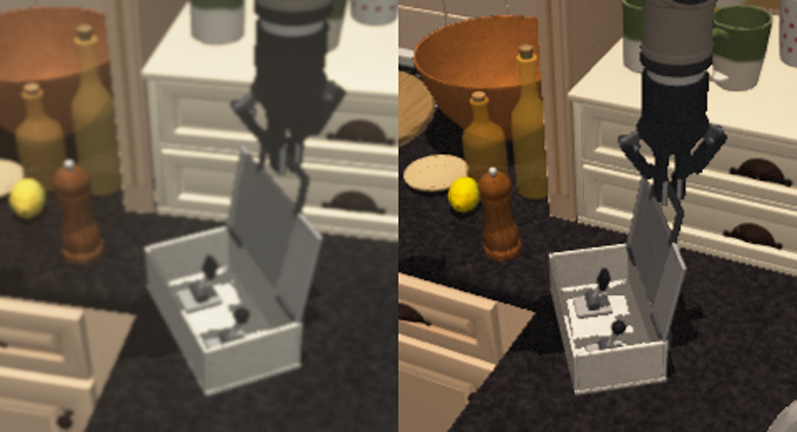

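The guard is open at about 1.755 rad. In the crops the toggle handles sit at about (210,265) and (240,313) in the scene. The left one looks like the paddle, and I'll confirm that with the wrist camera.

In the tool's units: -40 mm is -0.8, -25 mm is -0.5.

shift_gripper(rows="36,0,0,0,0,0,0\n36,0,0,0,0,0,0\n36,0,0,0,0,0,0\n36,0,0,0,0,0,0\n36,0,0,-0.3,0,0,0\n36,0,0,-0.5,0,0,0\n36,0,0,-0.5,0,0,0\n36,0,-0.4,-0.3,0,0,0\n36,0,-0.8,0,0,0,0\n36,0,-0.8,0,0,0,0")

```text
time: 7.95
eef_pos: [484.5, -183.2, 310.9]
orientation: [3.141, 0.0, 1.115]
contact_force: [0.3, -0.1, 0.3]
width: 35.9
finger_force: 0.0
```

shift_gripper(rows="50,0,0,0,0,0,-0.072\n50,0,0,0,0,0,-0.072\n50,0,0,0,0,0,-0.072\n50,0,0,0,0,0,-0.072\n50,0,0,0,0,0,-0.072\n50,0,0,0,0,0,-0.072\n50,0,0,0,0,0,-0.072\n50,0,0,0,0,0,-0.072\n50,0,0,0,0,0,-0.072\n50,0,0,0,0,0,-0.072\n50,0,0,0,0,0,-0.072\n50,0,0,0,0,0,0")

```text
time: 9.15
eef_pos: [485.4, -183.5, 310.9]
orientation: [-3.142, 0.0, 2.701]
contact_force: [-0.6, -0.8, -0.2]
width: 49.9
finger_force: 0.0
```

Run:
```python
from h import *
st();c=camera_model('wrist');im=get_image('wrist');cv2.imwrite('pics/w2.png',im[:,:,::-1]);print(c['position'],c['attitude'])
```

```text
9.15 [ 485.4 -183.5  310.9] [-3.142  0.     2.701] F [-0.6 -0.8 -0.2] w 49.9 0.0 q [-0.51  0.29  1.44  0.    1.41 -1.64]
[ 412.11711541 -149.55183508  431.37227395] [2.82328024e+00 1.02642534e-04 1.13124403e+00]
```

View pics/w2.png

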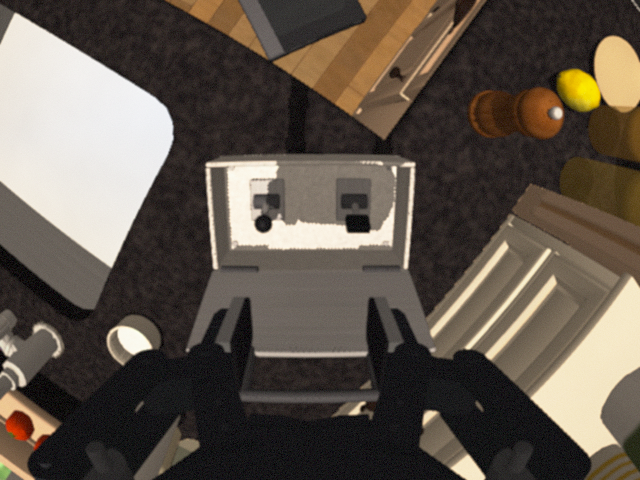

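The paddle (rectangular) is at (357,223), on the box's left (+y). The ball is at (263,223). The guard stays open.

Run:
```python
from h import *
s=camera_model('scene');d=camera_model('side');w=camera_model('wrist')
c=np.array([500.5,-190.5,0]);bx=np.array([.9035,-.4287,0]);by=np.array([.4287,.9035,0]);B=np.array([bx,by,[0,0,1]])
x,e=tri([(s,[316.5,229],0),(d,[324,238.5],0),(w,[357,223],1)])
print(x,e,B@(x-c));print(B@(plane(w,[357,223],58,1)[0]-c),B@(plane(w,[263,223],58,1)[0]-c))
g=c+9.4*bx+50*by+[0,0,54];print('model',g)
th=.3
Rn=Rt()*R.from_rotvec([0,-th,0])
zt=Rn.apply([0,0,1]);print('z',B@zt)
up=g-zt*(3)   # TCP for grasp
print('TCP goal',up,'delta from now in current tool axes',tl(up-read_state()['eef_pos']),'above 60',tl(up+[0,0,80]-read_state()['eef_pos']))
```

```text
[ 529.07800501 -148.99890631   57.47733553] [np.float64(2.8506120063117515), np.float64(2.615228724534822), np.float64(1.0301218694509793)] [ 8.02870866 49.7476289  57.47733553]
[ 6.82428888 49.78897927 58.        ] [  6.7516772  -48.74982367  58.        ]
model [ 530.4279  -149.35478   54.     ]
z [ 2.95607395e-01 -6.28245403e-04 -9.55313695e-01]
TCP goal [ 529.62754093 -148.9729331    56.86594109] delta from now in current tool axes [-25.   50.2 254. ] above 60 [-25.   50.2 174. ]
```

In the tool's units: 35 mm is 0.7, 34 mm is 0.68, -0.15 rad / 2 = -0.075.

shift_gripper(rows="50,-0.1,0.2,0.7,0,0,0\n50,-0.1,0.2,0.7,0,0,0\n50,-0.1,0.2,0.7,0,0,0\n50,-0.1,0.2,0.7,0,0,0\n50,-0.1,0.2,0.68,0,0,0\n50,0,0,0,0,-0.075,0\n50,0,0,0,0,-0.075,0\n50,0.1,0,0.32,0,0,0\n50,0.1,0,0.32,0,0,0\n50,0.1,0,0.32,0,0,0\n50,0.086,0,0.28,0,0,0\n50,0.086,0,0.288,0,0,0", grip_force=30)

```text
time: 10.4
eef_pos: [529.5, -149.0, 56.4]
orientation: [3.14, 0.299, 2.695]
contact_force: [0.5, -0.1, -0.3]
width: 50.0
finger_force: 0.0
```

shift_gripper(rows="0,0,0,0,0,0,0\n0,0,0,0,0,0,0\n0,0,0,0,0,0,0\n0,0,0,0,0,0,0\n0,0,0,0,0,0,0")

```text
time: 10.9
eef_pos: [529.3, -147.9, 56.9]
orientation: [3.141, 0.297, 2.699]
contact_force: [3.4, 5.7, -7.9]
width: 25.8
finger_force: 32.0
```

```bash
python3 -c "
from h import *
st()"
```

```text
10.9 [ 529.3 -147.9   56.9] [3.141 0.297 2.699] F [ 3.4  5.7 -7.9] w 25.8 32.0 q [-0.41  0.53  1.93 -0.03  0.39 -1.51]
```

Gripped at 26 mm, which is the paddle's width. Next I'll swing it to the front.

In the tool's units: 6 mm is 0.12, 5.8 mm is 0.116.

shift_gripper(rows="0,0.094,0,-0.076,0,0,0\n0,0.104,0,-0.06,0,0,0\n0,0.112,0,-0.044,0,0,0\n0,0.116,0,-0.026,0,0,0\n0,0.12,0,-0.008,0,0,0\n0,0.12,0,0.01,0,0,0\n0,0.04,0,0,0,0,0\n0,0,0,0,0,0,0\n0,0,0,0,0,0,0\n0,0,0,0,0,0,0")

```text
time: 11.9
eef_pos: [500.5, -134.2, 59.7]
orientation: [3.14, 0.31, 2.698]
contact_force: [6.0, 4.3, 5.6]
width: 25.2
finger_force: 30.8
```

```bash
python3 -c "
from h import *
st()
c=np.array([500.5,-190.5,0]);bx=np.array([.9035,-.4287,0])
p=read_state()['eef_pos']+Rt().apply([0,0,3])-c;v=p-[0,0,18];print(p@bx,np.arctan2(-(p@bx+8),v[2])+.45)"
```

```text
11.9 [ 500.5 -134.2   59.7] [3.14  0.31  2.698] F [6.  4.3 5.6] w 25.2 30.8 q [-0.4   0.49  2.02 -0.03  0.33 -1.5 ]
-23.252556207226085 0.8240477087231663
```

In the tool's units: -15.5 mm is -0.31, -5 mm is -0.1, 0.15 rad / 2 = 0.075.

shift_gripper(rows="50,0,0,0,0,0,0\n50,0,0,0,0,0,0\n50,0,0,0,0,0,0\n50,0,0,0,0,0,0\n50,-0.1,0,-0.31,0,0,0\n50,-0.1,0,-0.31,0,0,0\n50,-0.1,0,-0.31,0,0,0\n50,-0.1,0,-0.31,0,0,0\n50,-0.1,0,-0.31,0,0,0\n50,0,0,0,0,0.075,0\n50,0,0,0,0,0.075,0")

```text
time: 13.0
eef_pos: [496.6, -133.3, 139.1]
orientation: [3.141, -0.006, 2.7]
contact_force: [1.7, 0.6, -0.8]
width: 50.2
finger_force: 0.0
```

shift_gripper(rows="50,0,-0.2,-0.7,0,0,0\n50,0,-0.2,-0.7,0,0,0\n50,0,-0.2,-0.7,0,0,0\n50,0,-0.2,-0.7,0,0,0\n50,0,-0.2,-0.68,0,0,0\n50,0,0,0,0,0,0")

```text
time: 13.6
eef_pos: [477.1, -180.7, 316.2]
orientation: [-3.141, 0.007, 2.698]
contact_force: [0.8, -0.5, -0.2]
width: 50.1
finger_force: 0.0
```

Run:
```python
from h import *
st();w=camera_model('wrist');im=get_image('wrist');cv2.imwrite('pics/w3.png',im[:,:,::-1])
c=np.array([500.5,-190.5,0]);B=np.array([[.9035,-.4287,0],[.4287,.9035,0],[0,0,1]])
K=w['intrinsics'];
g=im[150:275,200:425].max(2)<45
n,l,s,ct=cv2.connectedComponentsWithStats(g.astype(np.uint8))
for i in range(1,n):
    if s[i,4]>25: p=ct[i]+[200,150];print(s[i],p.round(),(B@(plane(w,p,56,1)[0]-c)).round(1))
```

```text
13.6 [ 477.1 -180.7  316.2] [-3.141  0.007  2.698] F [ 0.8 -0.5 -0.2] w 50.1 0.0 q [-0.51  0.27  1.45 -0.    1.41 -1.64]
[  0   0  20  22 274] [208. 159.] [ -68.3 -107.7   56. ]
[23  0 18 10 97] [231. 154.] [-72.  -82.5  56. ]
[45  0 14  9 81] [251. 154.] [-71.4 -61.2  56. ]
[  61    0  144   11 1151] [336. 154.] [-71.5  25.7  56. ]
[207   0  18  30 227] [418. 161.] [-66.9 112.4  56. ]
[  0  25   9  29 172] [204. 190.] [ -34.8 -114.2   56. ]
[209  42  16  83 696] [418. 236.] [ 16.8 118.7  56. ]
[142  49  30  14 308] [357. 206.] [-16.9  48.5  56. ]
[  0  60  15  65 568] [206. 246.] [  28.8 -117.    56. ]
[ 58  70  15  16 168] [265. 228.] [  7.1 -48.9  56. ]
```

View pics/w3.png

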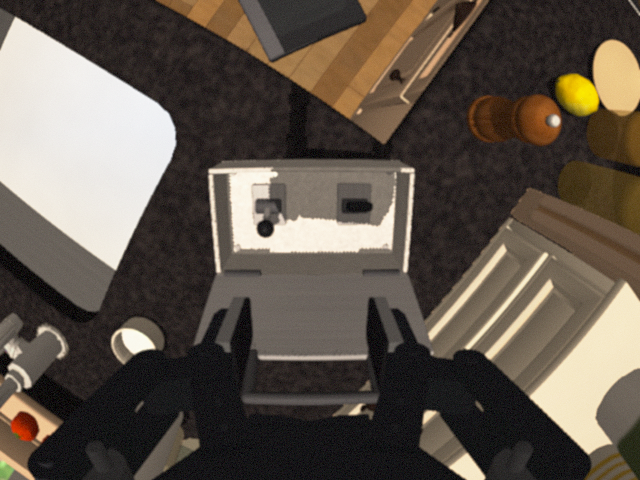

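The paddle blob is now at (357,206). By its position it may be less than fully over, so I'll project the expected spot for several angles.

Run:
```python
from h import *
w=camera_model('wrist');K=w['intrinsics']
c=np.array([500.5,-190.5,0]);bx=np.array([.9035,-.4287,0]);by=np.array([.4287,.9035,0]);z=np.array([0,0,1.])
def proj(P):
    q=R.from_euler('xyz',w['attitude']).inv().apply(P-w['position']);r=np.linalg.norm(q[:2]);t=np.arctan2(r,q[2]);return q[:2]/r*t*K[0,0]+K[:2,2]
for a in(0,.5,.6,.7,.8,.9):
    u=-np.sin(a-.45)*bx+np.cos(a-.45)*z;v=np.cos(a-.45)*bx+np.sin(a-.45)*z
    pts=np.array([proj(c-8*bx+50*by+18*z+(40+i)*u+j*v+k*by) for i in(-12,12) for j in(-5,5) for k in(-13,13)])
    print(a,proj(c-8*bx+50*by+18*z+40*u).round(1),pts.min(0).round(1),pts.max(0).round(1))
print('ball0',proj(c-8*bx-50*by+18*z+40*(np.sin(.45)*bx+np.cos(.45)*z)))
# box rim front corners check
print([proj(c+i*bx+j*by+70*z).round(0) for i in(-60,60) for j in(-105,105)])
im=cv2.imread('pics/w3.png')[150:280,200:420];cv2.imwrite('pics/w3z.png',cv2.resize(im,None,fx=3.6,fy=3.6,interpolation=cv2.INTER_CUBIC))
```

```text
0 [356.5 231.7] [343.4 220.8] [370.2 242.9]
0.5 [357.6 215.2] [344.2 208.3] [371.9 222.4]
0.6 [357.7 211.4] [344.3 205.7] [371.9 217.5]
0.7 [357.8 207.6] [344.3 202.4] [371.9 212.5]
0.8 [357.7 203.8] [344.3 197.3] [371.9 209.9]
0.9 [357.7 200.1] [344.2 192.4] [371.9 207.3]
ball0 [263.43229287 231.61262556]
[array([206., 171.]), array([414., 171.]), array([214., 280.]), array([405., 280.])]
```

View pics/w3z.png

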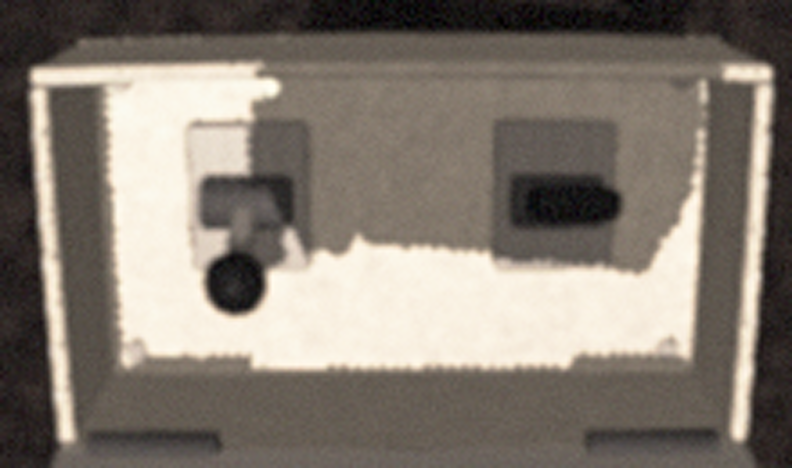

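The zoomed crop shows the paddle at rows 200-213, which puts it at about 0.65-0.7 rad, short of 0.75. The ball toggle is unmoved. I'll push the paddle home from behind with closed fingers.

In the tool's units: 36 mm is 0.72, 35 mm is 0.7, -0.15 rad / 2 = -0.075.

shift_gripper(rows="0,-0.14,0.2,0.7,0,0,0\n0,-0.14,0.2,0.7,0,0,0\n0,-0.14,0.2,0.7,0,0,0\n0,-0.14,0.2,0.7,0,0,0\n0,-0.128,0.22,0.72,0,0,0\n0,0,0,0,0,-0.075,0\n0,0,0,0,0,-0.075,0\n0,0.1,0,0.32,0,0,0\n0,0.1,0,0.32,0,0,0\n0,0.1,0,0.32,0,0,0\n0,0.1,0,0.32,0,0,0\n0,0.08,0,0.268,0,0,0")

```text
time: 14.85
eef_pos: [527.0, -146.4, 52.3]
orientation: [3.141, 0.293, 2.7]
contact_force: [1.4, 0.1, 0.5]
width: -0.0
finger_force: 0.0
```

shift_gripper(rows="0,0,0,0,0,0,0\n0,0.056,0,-0.018,0,0,0\n0,0.056,0,-0.018,0,0,0\n0,0.056,0,-0.018,0,0,0\n0,0.056,0,-0.018,0,0,0\n0,0.056,0,-0.018,0,0,0\n0,0.056,0,-0.018,0,0,0\n0,0.056,0,-0.018,0,0,0\n0,0,0,0,0,0,0\n0,0,0,0,0,0,0")

```text
time: 15.85
eef_pos: [514.8, -140.8, 57.7]
orientation: [3.141, 0.31, 2.699]
contact_force: [13.0, -5.4, -1.6]
width: -0.0
finger_force: 6.4
```

```bash
python3 -c "
from h import *
st()
c=np.array([500.5,-190.5,0]);B=np.array([[.9035,-.4287,0],[.4287,.9035,0],[0,0,1]])
print(B@(read_state()['eef_pos']+Rt().apply([0,0,3])-c),B@read_state()['contact_force'])"
```

```text
15.85 [ 514.8 -140.8   57.7] [3.141 0.31  2.699] F [13.  -5.4 -1.6] w -0.0 6.4 q [-0.4   0.51  1.98 -0.03  0.34 -1.5 ]
[-7.43603582 51.02496474 54.83997827] [14.07426082  0.73736959 -1.61250382]
```

In the tool's units: -40 mm is -0.8, -17 mm is -0.34, 0.15 rad / 2 = 0.075.

shift_gripper(rows="0,-0.12,0,0.04,0,0,0\n0,-0.1,0,-0.32,0,0,0\n0,-0.1,0,-0.32,0,0,0\n0,-0.1,0,-0.32,0,0,0\n0,-0.1,0,-0.32,0,0,0\n0,-0.08,0,-0.268,0,0,0\n0,0,0,0,0,0.075,0\n0,0,0,0,0,0.075,0\n0,0.06,-0.34,-0.8,0,0,0\n0,0.06,-0.34,-0.8,0,0,0\n0,0.06,-0.34,-0.8,0,0,0")

```text
time: 16.95
eef_pos: [485.1, -183.7, 255.8]
orientation: [3.141, -0.007, 2.7]
contact_force: [0.3, -0.2, 0.2]
width: -0.2
finger_force: 0.0
```

shift_gripper(rows="36,0.06,0,-0.8,0,0,0\n36,0.06,0,-0.4,0,0,0\n36,0,0,0,0,0,0\n36,0,0,0,0,0,0")

```text
time: 17.35
eef_pos: [480.3, -180.9, 315.1]
orientation: [3.141, -0.004, 2.7]
contact_force: [-0.1, 0.6, -0.7]
width: 36.2
finger_force: 0.0
```

Run:
```python
from h import *
st();w=camera_model('wrist');im=get_image('wrist');cv2.imwrite('pics/w4.png',im[:,:,::-1])
K=w['intrinsics']
c=np.array([500.5,-190.5,0]);bx=np.array([.9035,-.4287,0]);by=np.array([.4287,.9035,0]);z=np.array([0,0,1.])
B=np.array([bx,by,z]);print(B@(read_state()['eef_pos']-c))
def proj(P):
    q=R.from_euler('xyz',w['attitude']).inv().apply(P-w['position']);r=np.linalg.norm(q[:2]);t=np.arctan2(r,q[2]);return q[:2]/r*t*K[0,0]+K[:2,2]
for a in(.6,.7,.8,.9):
    u=-np.sin(a-.45)*bx+np.cos(a-.45)*z;v=np.cos(a-.45)*bx+np.sin(a-.45)*z
    pts=np.array([proj(c-8*bx+50*by+18*z+(40+i)*u+j*v+k*by) for i in(-12,12) for j in(-5,5) for k in(-13,13)])
    print(a,pts.min(0).round(1),pts.max(0).round(1))
print('ball',proj(c-8*bx-50*by+18*z+40*(np.sin(.45)*bx+np.cos(.45)*z)))
for a in(1.7,1.75,1.8): print(a,'bar',[proj(c+(55-155*np.cos(a))*bx+s*by+(73+155*np.sin(a))*z).round(1) for s in(-45,45)])
cv2.imwrite('pics/w4z.png',cv2.resize(im[150:430,190:450,::-1],None,fx=2.1,fy=2.1,interpolation=cv2.INTER_CUBIC))
```

```text
17.35 [ 480.3 -180.9  315.1] [ 3.141 -0.004  2.7  ] F [-0.1  0.6 -0.7] w 36.2 0.0 q [-0.51  0.28  1.44 -0.    1.42 -1.64]
[-2.25058965e+01  1.15514238e-01  3.14348024e+02]
0.6 [343.4 203.5] [371.  215.1]
0.7 [343.5 199.9] [371.  210.4]
0.8 [343.5 194.9] [371.  207.8]
0.9 [343.4 190. ] [371.  205.1]
ball [262.71608915 229.29535236]
1.7 bar [array([247.1, 383.5]), array([371.1, 383.7])]
1.75 bar [array([248.3, 390.2]), array([369.9, 390.4])]
1.8 bar [array([249.4, 396.3]), array([368.7, 396.5])]
```

View pics/w4z.png

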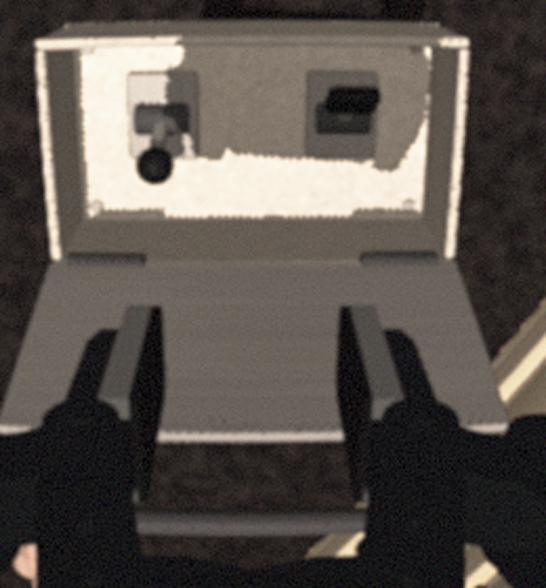

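The paddle is now at rows 191-204, fully over at about 0.9 rad. The ball is still at the back, and the bar row of about 398 puts the guard at about 1.8 rad. Next is regrasping the bar.

The manual's scale: shifts go in shares of 50 mm and turns go in shares of 2 rad. Converting my numbers, 0.144 rad / 2 = 0.072.

shift_gripper(rows="36,0,0,0,0,0,0.072\n36,0,0,0,0,0,0.072\n36,0,0,0,0,0,0.072\n36,0,0,0,0,0,0.072\n36,0,0,0,0,0,0.072\n36,0,0,0,0,0,0.072\n36,0,0,0,0,0,0.072\n36,0,0,0,0,0,0.072\n36,0,0,0,0,0,0.072\n36,0,0,0,0,0,0.072\n36,0,0,0,0,0,0.072\n36,0,0,0,0,0,0")

```text
time: 18.6
eef_pos: [480.4, -180.8, 313.9]
orientation: [-3.135, -0.0, 1.115]
contact_force: [-0.3, 0.3, -0.6]
width: 36.0
finger_force: 0.0
```

shift_gripper(rows="36,0,0.6,0,0,0,0\n36,0,0.6,0,0,0,0\n36,0,0.6,0,0,0,0\n36,0,0.45,0,0,0,0\n36,0,0,0,0,0,0\n36,0,0,0,0,0,0")

```text
time: 19.2
eef_pos: [581.6, -230.4, 313.7]
orientation: [-3.136, -0.0, 1.118]
contact_force: [0.3, -0.7, -0.0]
width: 35.9
finger_force: 0.0
```

```bash
python3 -c "
from h import *
st()
c=np.array([500.5,-190.5,0]);B=np.array([[.9035,-.4287,0],[.4287,.9035,0],[0,0,1]])
p=read_state()['eef_pos'];print(B@(p-c),tl(c+B.T@[90.2,0,227]-p))"
```

```text
19.2 [ 581.6 -230.4  313.7] [-3.136 -0.     1.118] F [ 0.3 -0.7 -0. ] w 35.9 0.0 q [-0.5   0.51  1.1  -0.    1.54 -0.05]
[ 90.43561768  -1.2981271  313.70512098] [ 1.3  0.3 86.7]
```

In the tool's units: 20 mm is 0.4, 14 mm is 0.28.

shift_gripper(rows="36,0.02,0,0.4,0,0,0\n36,0,0,0.4,0,0,0\n36,0,0,0.4,0,0,0\n36,0,0,0.28,0,0,0\n36,0,0,0.25,0,0,0\n36,0,0,0,0,0,0", grip_force=20)

```text
time: 19.8
eef_pos: [581.0, -229.0, 227.3]
orientation: [-3.135, -0.0, 1.117]
contact_force: [-0.3, 0.5, -0.1]
width: 35.7
finger_force: 0.0
```

shift_gripper(rows="0,0,0,0,0,0,0\n0,0,0,0,0,0,0\n0,0,0,0,0,0,0\n0,0,0,0,0,0,0\n0,0,0,0,0,0,0")

```text
time: 20.3
eef_pos: [582.8, -230.0, 230.0]
orientation: [-3.141, 0.0, 1.116]
contact_force: [1.1, -0.7, 4.5]
width: 8.9
finger_force: 20.0
```

```bash
python3 -c "
from h import *
st()
c=np.array([500.5,-190.5,0]);B=np.array([[.9035,-.4287,0],[.4287,.9035,0],[0,0,1]])
v=B@(read_state()['eef_pos']-[0,0,3]-c)-[55,0,73];print(v,np.arctan2(v[2],-v[0]))"
```

```text
20.3 [ 582.8 -230.   230. ] [-3.141  0.     1.116] F [ 1.1 -0.7  4.5] w 8.9 20.0 q [-0.5   0.55  1.26 -0.    1.34 -0.04]
[ 36.23137002  -0.38835037 154.00369554] 1.8018574999244614
```

In the tool's units: -15.5 mm is -0.31, -15.4 mm is -0.308.

shift_gripper(rows="0,0,-0.304,-0.056,0,0,0\n0,0,-0.308,-0.024,0,0,0\n0,0,-0.31,0.006,0,0,0\n0,0,-0.308,0.038,0,0,0\n0,0,-0.302,0.068,0,0,0\n0,0,-0.294,0.098,0,0,0\n0,0,-0.284,0.128,0,0,0\n0,0,-0.268,0.152,0,0,0\n0,0,-0.252,0.18,0,0,0\n0,0,-0.234,0.204,0,0,0\n0,0,0,0,0,0,0")

```text
time: 21.4
eef_pos: [451.4, -166.9, 188.4]
orientation: [-3.136, 0.002, 1.116]
contact_force: [-4.2, -3.9, 0.6]
width: 9.2
finger_force: 20.3
```

```bash
python3 -c "
from h import *
st()
c=np.array([500.5,-190.5,0]);B=np.array([[.9035,-.4287,0],[.4287,.9035,0],[0,0,1]])
v=B@(read_state()['eef_pos']-[0,0,3]-c)-[55,0,73];a=np.arctan2(v[2],-v[0]);print(v,a)"
```

```text
21.4 [ 451.4 -166.9  188.4] [-3.136e+00  2.000e-03  1.116e+00] F [-4.2 -3.9  0.6] w 9.2 20.3 q [-0.51  0.33  1.73 -0.    1.08 -0.06]
[-109.51118279    0.29441989  112.36049674] 0.7982396280372732
```

In the tool's units: 14.7 mm is 0.294, 11.9 mm is 0.238.

shift_gripper(rows="0,0,-0.204,0.234,0,0,0\n0,0,-0.19,0.238,0,0,0\n0,0,-0.156,0.27,0,0,0\n0,0,-0.14,0.27,0,0,0\n0,0,-0.1,0.294,0,0,0\n0,0,-0.08,0.294,0,0,0\n0,0,-0.028,0.154,0,0,0\n0,0,-0.02,0.154,0,0,0\n0,0,-0.01,0.15,0,0,0\n0,0,-0.004,0.1,0,0,0\n0,0,0,0.04,0,0,0\n0,0,0,0,0,0,0")

```text
time: 22.6
eef_pos: [411.1, -146.5, 79.7]
orientation: [-3.139, 0.001, 1.116]
contact_force: [-2.8, -4.9, -0.9]
width: 9.1
finger_force: 20.5
```

```bash
python3 -c "
from h import *
st()
c=np.array([500.5,-190.5,0]);B=np.array([[.9035,-.4287,0],[.4287,.9035,0],[0,0,1]])
v=B@(read_state()['eef_pos']-[0,0,3]-c)-[55,0,73];a=np.arctan2(v[2],-v[0]);print(v,a)"
```

```text
22.6 [ 411.1 -146.5   79.7] [-3.139e+00  1.000e-03  1.116e+00] F [-2.8 -4.9 -0.9] w 9.1 20.5 q [-0.52  0.43  1.98 -0.    0.74 -0.06]
[-154.59018636    1.39620839    3.70782051] 0.023980239871402784
```

Nearly shut. I'll press down gently until contact shows.

In the tool's units: 1 mm is 0.02.

shift_gripper(rows="0,0,0,0.02,0,0,0\n0,0,0,0.02,0,0,0\n0,0,0,0.02,0,0,0\n0,0,0,0.02,0,0,0\n0,0,0,0,0,0,0\n0,0,0,0,0,0,0")

```text
time: 23.2
eef_pos: [411.3, -146.3, 77.5]
orientation: [-3.14, 0.001, 1.116]
contact_force: [-7.2, 0.3, 22.7]
width: 8.8
finger_force: 23.3
```

In the tool's units: -40 mm is -0.8, -20 mm is -0.4.

shift_gripper(rows="34,0,0,0,0,0,0\n34,0,0,0,0,0,0\n34,0,0,0,0,0,0\n34,0,0,0,0,0,0\n34,0,0,-0.2,0,0,0\n34,0,0,-0.4,0,0,0\n34,0,0,-0.8,0,0,0\n34,0,0,-0.8,0,0,0\n34,0,0,-0.8,0,0,0\n34,0,0,-0.8,0,0,0\n34,0,0,0,0,0,0\n34,0,0,0,0,0,0")

```text
time: 24.4
eef_pos: [411.9, -146.3, 266.8]
orientation: [-3.141, 0.0, 1.116]
contact_force: [-0.9, -0.1, -1.4]
width: 34.2
finger_force: 0.0
```

Run:
```python
from h import *
st();a=cv2.imread('pics/w1.png')
im=get_image('wrist')[:,:,::-1];s=get_image('scene')[:,:,::-1]
cv2.imwrite('pics/end.png',cv2.resize(np.hstack([im,s]),(800,300),interpolation=cv2.INTER_AREA))
```

```text
24.4 [ 411.9 -146.3  266.8] [-3.141  0.     1.116] F [-0.9 -0.1 -1.4] w 34.2 0.0 q [-0.52  0.17  1.72 -0.    1.25 -0.06]
```

View pics/end.png

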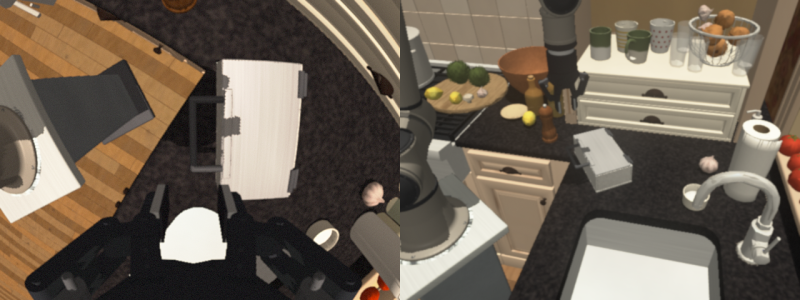

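The guard is shut (wrist view: lid (217,60)-(303,198), bar at about (193,98)-(193,170)). The mill, lemon and ramekin are where they were, and the arm is clear.

```bash
python3 -c "
from station import manip, get_image, camera_model, read_state
print(manip.job_done())"
```

```text
the job is handed in; nothing more can be done
None
```

I opened the guard, moved the paddle toggle fully to the front (about 0.9 rad in the camera), lowered the guard gently until shut and handed the job in at about 24 s; the ball toggle and the things around it looked undisturbed, and no verdict was returned.

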